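# Ready the belt linisher for a new belt

### The job

The linisher has to be held open for a new belt. First shut the filings box under its nose so that no grit gets among the gold: fold the bare metal rear leaf down flat, and after it the green front leaf down flat over its edge. Then push the black grip of the sprung tension arm back towards the motor, past the last click of its ratchet and up against its stop, and finish while you are still holding it there for a colleague to slip the belt on, with the things lying round it left where they are.

Things in the scene. Friction and masses are not known exactly. Their poses are not given: they have to be found in the camera images.
- linisher: Green bench belt linisher without its belt, fixed. Origin on the surface under its middle; x axis to its back (away from the robot at yaw 0), y from the motor (-y) to the filings box (+y), z up. Motor housing 125 mm high at y = -170 to -30 mm. Open grey filings box at x = -104 to -6, y = 115 to 215 mm, rim 60 mm high, with a leaf hinged on its rear rim and one on its front rim.
- rear_hinge (a point): Middle of the rear leaf's hinge line, 61 mm above the surface; axes parallel to the linisher's, hinge line along y. The rear leaf is a bare aluminium plate, 96 mm along y, 53 mm from hinge to free edge, 2.5 mm thick, on top of the hinge line when shut. Its outer face looks to the linisher's +x when upright and up when shut.
- front_hinge (a point): Middle of the front leaf's hinge line, 64.5 mm above the surface, 98 mm before (-x) the rear hinge; axes parallel to the linisher's. The front leaf is a green plate, 96 mm along y, 63 mm from hinge to free edge (5 mm bead), 2.5 mm thick. Shut, it lies 1 mm above the rear leaf and laps 18 mm over it; if it is shut first, the rear leaf lands on it and stays up.
- rear_edge (a point): Middle of the rear leaf's free edge; moves with the leaf.
- front_edge (a point): Middle of the front leaf's free edge; moves with the leaf.
- rear_leaf (a joint): Angle of the rear leaf, rad: 0 lying flat on the box, 1.57 upright, about 1.7 to 2.0 (leaning outwards, to +x) at the start. Grows as it opens. The hinge is stiff enough (0.03 N m) that the leaf stays where it is left, and it does not spring back.
- front_leaf (a joint): Angle of the front leaf, rad: 0 lying flat, 1.57 upright, about 1.7 to 2.0 (leaning outwards, to -x) at the start. Same stiff hinge (0.03 N m).
- tension_arm (a joint): Swing of the tension arm, rad: 0 at rest, leaning 0.30 from upright away from the motor; grows as the top is pushed to the linisher's -y, up to the rubber stop at 0.60 (leaning 0.30 the other way). A spring pushes it forward: about 4 N at the grip at 0, 9 N at the stop, 1 to 2 N more as a tooth passes. Ratchet clicks at 0.14, 0.30, 0.46; let go after a click, it springs forward onto that tooth.
- ratchet_pawl (a joint): Slide of the ratchet's spring pawl (steel slide with a small red knob, on the side of the housing facing the arm), m: about 0 when it has dropped between two teeth, up to 0.006 while it rides over one. It works by itself.
- tension_pivot (a point): Pivot of the tension arm, 67 mm above the surface; its axis runs along the linisher's x axis (the point's axes are parallel to the linisher's). The arm turns in the plane across that axis.
- tension_grip (a point): Black rubber grip at the top of the tension arm, an upright round sleeve 22 mm across, 54 mm long. This point: its centre, 142 mm from the pivot, 203 mm above the surface at rest; z along the arm, x along the linisher's x. The idler wheel (36 mm across, 20 mm wide) sits 28 mm before the arm (linisher's -x), its axle 52 mm below the grip's centre.
- stone_tray_mid (a point): Centre of a cream tray of rough stones, 68 x 95 mm, 20 mm high; to be left alone.
- steel_block_mid (a point): Centre of a polished steel bench block, 62 x 62 mm, 20 mm high; to be left alone.
- ring_clamp_mid (a point): Centre of a lying wooden ring clamp, 24 mm thick, 121 mm long; to be left alone.
- coral_box_mid (a point): Centre of a cream box of red coral, 68 x 52 mm, 26 mm high; to be left alone.
- lens_tube_mid (a point): Centre of a black eyepiece tube, 22 mm thick, 29 mm long; to be left alone.

How it is judged:
By the outcome, as a careful person would: the job done as asked, in the order asked, and still so for the second after the job is handed in, while the arm keeps its last pose, push and grip.
It also fails if it takes over 58 s, if anything falls off the work surface, if the arm or the gripper's body presses on something with over 40 N, if the wrist force passes 120 N, or if a joint passes its speed limit or range.

### The arm

A 7-joint arm with a two-finger parallel gripper is mounted at the origin on a cart in front of the work surface, level with it; the furniture and walls round the work are solid. World frame = base frame: x ahead of the robot, y to its left, z up, the work surface at z = 0. Lengths are in m, angles in rad, forces in N, time in s.
With the tool pointing down it reaches from about 0.35 to 0.9 m from the base axis. Payload 7.2 kg.
Tool frame: the origin (TCP) lies between the finger pads; the fingertips stand ahead of it and the grasp point (between the pads) lies 11 mm behind it (arm.finger_overhang is the z of the fingertips in the tool frame, in m); z points along the fingers, y is the line along which they close (so a half turn about z gives the same grasp; the last joint's range is limited). The gripper opens to 85 mm and grips with 20 to 120 N. Pads are 22 mm wide; open, the fingers measure 114 mm over their backs; the gripper's body (76 mm by 85 mm) begins 54 mm behind the grasp point. The pads swing forward as they close: fully open they stand 13 mm farther back than shut.
Start: joints at [-1.202, 0.411, -0.013, 1.596, 0.006, 1.134, -0.082], TCP at [0.264, 0.566, 0.239] pointing down, gripper open.
Joint ranges: [-2.95, 2.95], [-0.29, 1.99], [-1.47, 1.44], [0.14, 2.54], [-1.03, 4.17], [0.13, 1.85], [-2.86, 2.86]. Speed limits (rad/s): [2.39, 2.39, 3.01, 3.01, 3.14, 3.14, 3.14].

### API

Orientations are given as a rotation vector (axis times angle).
In Python, from workcell import arm gives the robot as it stands.
- The arm moves only by the tool play_rows, never from a script. Its argument "moves" is a list that holds one entry, the list of rows, each a list of 7 numbers: the shift along the tool's x, y, z in units of 30 mm (1.0 is 30 mm), then the turn, a rotation vector about the tool's x, y, z in units of 5 degrees (1.0 is 5 degrees), then the closure, from 0 (fully open) to 1 (shut). In form: [[[dx, dy, dz, rx, ry, rz, gripper], ...]]. A call has exactly 10 rows; each row shifts and turns the commanded pose from where the row before left it, along the tool's axes as they then stand; what a row does not reach is not made up. A row lasts 1/8 s, in which the tool goes at most 62.5 mm and 10.7 degrees, less where a joint would pass 70% of its speed; a pose out of reach is approached as far as the arm can. A call is refused whole if a number of a shift passes 1 or a number of a turn 1, either way. A call with a gripper value outside its range is refused whole. The fingers move at their own pace and stop on an object; "squeeze" is the grip in N (left out, the last holds). Time passes only in rows, so rows that do not move let the fingers close, or fill a call up. It gives the time, the measured TCP pose, the force, the opening and the grip force at its end, in the units of the state.
- arm.sense(): the state, without advancing time (a new reading comes with each control period).
- arm.grab_frame(name): name is "side" or "top" or "wrist"; returns the picture (420x560x3 uint8, red, green, blue); there is no depth.
- arm.camera_model(name): a dict with "fx", "fy", "cx", "cy" (pixels), "dist" ([k1, k2, p1, p2, k3] as OpenCV has them; the pictures are not rectified), "eye" and "orientation" of the camera in the world. Camera axes: x right, y up, looking along -z (the intrinsics and any distortion apply to the point x, -y, -z); pixel columns grow to the right and rows downward; lengths in m; the calibration is good to about 2 mm. A picture is of the moment at which its call begins: read the wrist's pose just before it. camera_model takes no time and is no camera call; for the wrist camera it gives the pose at the moment of the call.
- arm.hand_in(): hands the job in; it is judged then, once.
The state is a dict: "time": time; "joints": joint angles; "qvel": joint speeds; "joint_torque": joint torques, N m; "position": TCP position; "tool_rot": TCP orientation; "wrist_force": force on the tool from outside, world axes, zero at the start; "ft_torque": the same for the moment, N m; "finger_gap": finger opening in m; "grip_force": force on a finger pad.
Only numpy, scipy, OpenCV 4.12 (cv2) and the standard library are available. Lean on these libraries where they do the work, as an engineer would, in place of code of your own. Each camera call takes 0.05 s, during which the arm holds its last target. There are 200 camera calls.

## Working session

There is one attempt and no reset: what is moved stays moved. The work goes in short steps, Python scripts to look and compute and a tool call to move; the robot and the scene stay as the last step left them, time stands still between calls to the robot, and variables do not carry over. Pictures are saved under pics/ and viewed, at most 10 in all, crops included, and the job is handed in when it is done.

Besides the shell and the picture viewer there is one more tool, called in YAML: its name, and indented under it one key for each argument. play_rows: Moves the arm, as the interface text tells. Its arguments: {"type":"object","properties":{"moves":{"type":"array"},"squeeze":{"type":"number"}},"required":["moves"]}

```bash
mkdir -p pics; python3 - <<'E'
from workcell import arm
import cv2,numpy as np
s=arm.sense();print(s['time'],s['position'],s['tool_rot'],arm.finger_overhang)
for n in('side','top'):
    f=arm.grab_frame(n);cv2.imwrite(f'pics/{n}0.png',cv2.cvtColor(f,cv2.COLOR_RGB2BGR));m=arm.camera_model(n);print(n,m)
E
```

```text
0.0 [0.26422531 0.56585239 0.23843811] [-6.80512754e-01 -3.06676413e+00  2.55442149e-03] 0.008
side {'fx': 502.71758411223504, 'fy': 502.71758411223504, 'cx': 269.45828904334894, 'cy': 207.42121954608743, 'dist': array([-0.12036758,  0.        ,  0.        ,  0.        ,  0.        ]), 'eye': array([0.37184539, 1.11073762, 0.77519151]), 'orientation': array([ 0.10772751, -1.50109572, -2.6247016 ])}
top {'fx': 494.9421752348077, 'fy': 494.9421752348077, 'cx': 277.3923296921172, 'cy': 204.81786177018407, 'dist': array([0.05094417, 0.        , 0.        , 0.        , 0.        ]), 'eye': array([0.3469847 , 0.0278713 , 1.56635385]), 'orientation': array([ 0.09825394, -0.10239687, -1.54093032])}
```

View pics/side0.png

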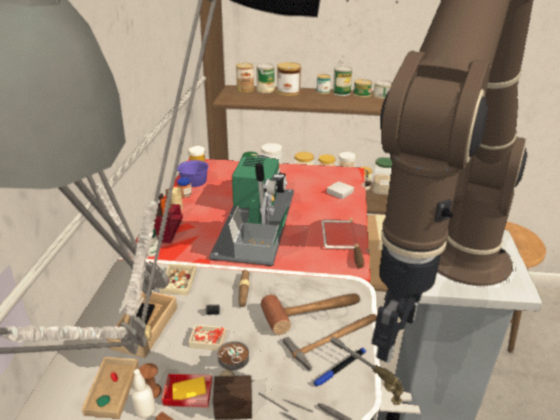

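View pics/top0.png

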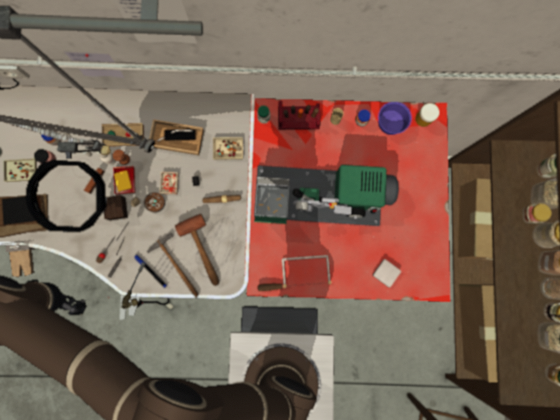

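The side view shows the linisher at about (255,210), with the arm to the right of it. The top view shows it at x 255–385, y 165–225, with the box at the left end. I'll zoom in on both.

```bash
python3 - <<'E'
import cv2,numpy as np
a=cv2.imread('pics/side0.png')[140:275,190:320];b=cv2.imread('pics/top0.png')[150:240,240:400]
A=cv2.resize(a,None,fx=4.4,fy=4.4,interpolation=cv2.INTER_CUBIC)
cv2.imwrite('pics/c1.png',A)
cv2.imwrite('pics/c2.png',cv2.resize(b,None,fx=5,fy=5,interpolation=cv2.INTER_CUBIC))
E
```

```text
(no output)
```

View pics/c1.png

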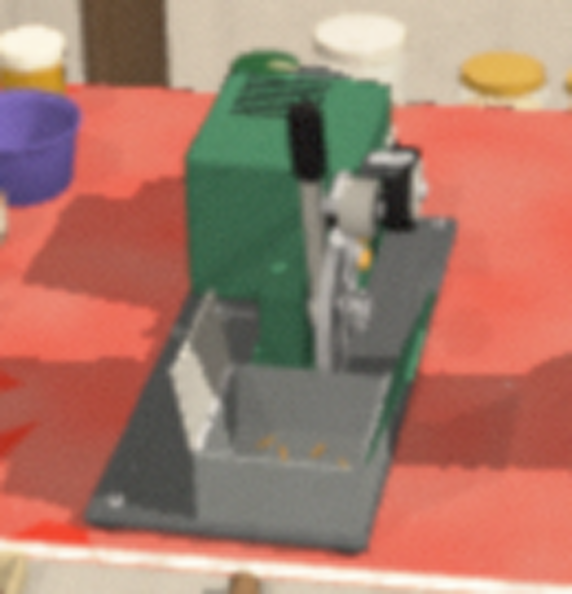

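View pics/c2.png

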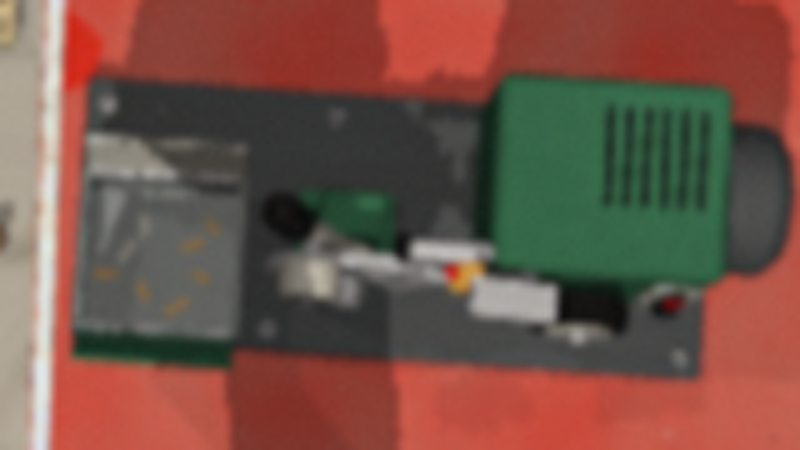

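The crops are clear. In the side crop the bare leaf stands on the left, the green leaf leans out on the right, and the black grip is at (307,140). In the top crop the box rim runs (88,178)–(243,185)–(235,335)–(75,335), the grip is at (290,215), and the motor top is (500,75)–(735,88)–(722,285). Next I'll turn these into positions.

```bash
cat > h.py <<'E'
import numpy as np,cv2
from workcell import arm
from scipy.spatial.transform import Rotation as R
def ray(n,px,m=None):
    m=m or arm.camera_model(n);K=np.array([[m['fx'],0,m['cx']],[0,m['fy'],m['cy']],[0,0,1.]])
    u=cv2.undistortPoints(np.array([[px]],float),K,m['dist'])[0,0]
    d=R.from_rotvec(m['orientation']).apply([u[0],-u[1],-1]);return m['eye'],d/np.linalg.norm(d)
def onz(n,px,z,m=None):
    e,d=ray(n,px,m);return e+d*(z-e[2])/d[2]
def tri(a,b):
    (e1,d1),(e2,d2)=a,b
    t=np.linalg.lstsq(np.c_[d1,-d2],e2-e1,rcond=None)[0];p,q=e1+t[0]*d1,e2+t[1]*d2
    return (p+q)/2,np.linalg.norm(p-q)
def proj(n,P,m=None):
    m=m or arm.camera_model(n);K=np.array([[m['fx'],0,m['cx']],[0,m['fy'],m['cy']],[0,0,1.]])
    c=R.from_rotvec(m['orientation']).inv().apply(np.asarray(P)-m['eye'])*[1,-1,-1]
    return cv2.projectPoints(c,np.zeros(3),np.zeros(3),K,m['dist'])[0].reshape(-1,2)
E
python3 - <<'E'
from h import *
np.set_printoptions(precision=4,suppress=True)
T=lambda u,v:(240+u/5-.4,150+v/5-.4)
S=lambda u,v:(190+u/4.4-.4,140+v/4.4-.4)
for k,z in dict(boxFL=(75,333,.06),boxFR=(237,337,.06),boxRL=(90,178,.06),boxRR=(243,188,.06)).items(): print(k,onz('top',T(*z[:2]),z[2]))
for u,v in((500,75),(735,88),(722,285),(492,268)):print('motor',onz('top',T(u,v),.125))
for u,v in((200,458),(372,462),(388,376),(232,368)):print('side box',onz('side',S(u,v),.06))
print('grip',tri(ray('top',T(290,215)),ray('side',S(307,140))))
print('rear edge L',tri(ray('top',T(88,135)),ray('side',S(175,370))),'R',tri(ray('top',T(245,145)),ray('side',S(210,293))))
print('front edge L',tri(ray('top',T(75,358)),ray('side',S(400,405))),'R',tri(ray('top',T(230,368)),ray('side',S(432,292))))
E
```

```text
boxFL [0.5042 0.0953 0.06  ]
boxFR [ 0.5045 -0.0039  0.06  ]
boxRL [0.6005 0.0892 0.06  ]
boxRR [ 0.5969 -0.0053  0.06  ]
motor [ 0.6582 -0.1545  0.125 ]
motor [ 0.6541 -0.2935  0.125 ]
motor [ 0.5363 -0.2859  0.125 ]
motor [ 0.5426 -0.1512  0.125 ]
side box [0.6009 0.0945 0.06  ]
side box [0.5034 0.0857 0.06  ]
side box [ 0.5054 -0.0056  0.06  ]
side box [ 0.6003 -0.0023  0.06  ]
grip (array([ 0.5574, -0.0287,  0.2038]), np.float64(0.0022890030611429995))
rear edge L (array([0.6156, 0.0888, 0.1148]), np.float64(0.0030860879179079657)) R (array([ 0.6135, -0.0048,  0.1104]), np.float64(0.0021430910270065734))
front edge L (array([0.4858, 0.0928, 0.1046]), np.float64(0.002193079527922738)) R (array([0.4792, 0.0011, 0.1245]), np.float64(0.00041987731664846096))
```

```bash
python3 - <<'E'
from h import *
np.set_printoptions(precision=3,suppress=True)
print(tri(ray('top',(65,195)),ray('side',(275,-5))))
print('ring edge near', tri(ray('top',(65,232)),ray('side',(322,5))))
for z in(.3,.5,.7): print(onz('top',(65,195),z),onz('top',(65,232),z))
print('base',onz('side',(135,340),0),onz('top',(150,145),0),onz('top',(200,25),.3))
s=arm.sense();print(R.from_rotvec(s['tool_rot']).as_matrix())
E
```

```text
(array([0.464, 0.404, 0.687]), np.float64(0.005964008122489715))
ring edge near (array([0.4  , 0.404, 0.675]), np.float64(0.004387813128773417))
[0.52  0.571 0.3  ] [0.426 0.563 0.3  ]
[0.493 0.485 0.5  ] [0.413 0.478 0.5  ]
[0.466 0.399 0.7  ] [0.401 0.394 0.7  ]
base [0.762 0.394 0.   ] [0.732 0.442 0.   ] [0.991 0.248 0.3  ]
[[-0.906  0.423 -0.001]
 [ 0.423  0.906 -0.001]
 [-0.    -0.001 -1.   ]]
```

play_rows:
  moves:
    - [[-0.5, -0.86, -0.3, 0, 0, 1, 1], [-0.57, -0.8, -0.3, 0, 0, 1, 1], [-0.64, -0.75, -0.3, 0, 0, 1, 1], [-0.7, -0.7, -0.3, 0, 0, 1, 1], [-0.77, -0.62, -0.3, 0, 0, 1, 1], [-0.83, -0.55, -0.3, 0, 0, 1, 1], [-0.88, -0.47, -0.3, 0, 0, 1, 1], [-0.93, -0.38, -0.3, 0, 0, 1, 1], [-0.97, -0.27, -0.3, 0, 0, 1, 1], [-1, -0.17, 0, 0, 0, 1, 1]]

```text
time: 1.35
position: [0.3, 0.2688, 0.3207]
tool_rot: [-1.916, -2.489, -0.001]
wrist_force: [-0.3, -0.2, 0.0]
finger_gap: -0.0003
grip_force: 0.0
```

play_rows:
  moves:
    - [[-0.94, 0.37, 0, 0, 0, 1, 1], [-0.89, 0.45, 0, 0, 0, 1, 1], [-0.85, 0.53, 0, 0, 0, 1, 1], [-0.7, 0.9, 0, 0, 0, 0, 1], [-0.7, 0.9, 0, 0, 0, 0, 1], [-0.7, 0.9, 0, 0, 0, 0, 1], [-0.7, 0.9, 0, 0, 0, 0, 1], [-0.7, 0.9, 0, 0, 0, 0, 1], [-0.4, 1, 0, 0, 0, 0, 1], [-0.4, 1, 0, 0, 0, 0, 1]]

```text
time: 2.6
position: [0.5504, 0.0665, 0.3199]
tool_rot: [2.224, 2.218, -0.001]
wrist_force: [-0.1, 0.2, 0.3]
finger_gap: -0.0
grip_force: 0.0
```

play_rows:
  moves:
    - [[0, 1, 0, 0, 0, 0, 1], [0, 1, 0, 0, 0, 0, 1], [0, 0.9, 0, 0, 0, 0, 1], [0, 0.8, 0, 0, 0, 0, 1], [0, 0, 1, 0, 0, 0, 1], [0, 0, 1, 0, 0, 0, 1], [0, 0, 1, 0, 0, 0, 1], [0, 0, 1, 0, 0, 0, 1], [0, 0, 1, 0, 0, 0, 1], [0, 0, 1, 0, 0, 0, 1]]

```text
time: 3.85
position: [0.6603, 0.0667, 0.1385]
tool_rot: [2.224, 2.218, -0.002]
wrist_force: [1.1, -0.4, 0.8]
finger_gap: 0.0003
grip_force: 0.0
```

```bash
python3 - <<'E'
from h import *
f=arm.grab_frame('side');c=cv2.cvtColor(f,cv2.COLOR_RGB2BGR)
cv2.imwrite('pics/s1.png',cv2.resize(c[110:285,170:340],None,fx=3.4,fy=3.4,interpolation=cv2.INTER_CUBIC))
E
```

```text
(no output)
```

View pics/s1.png

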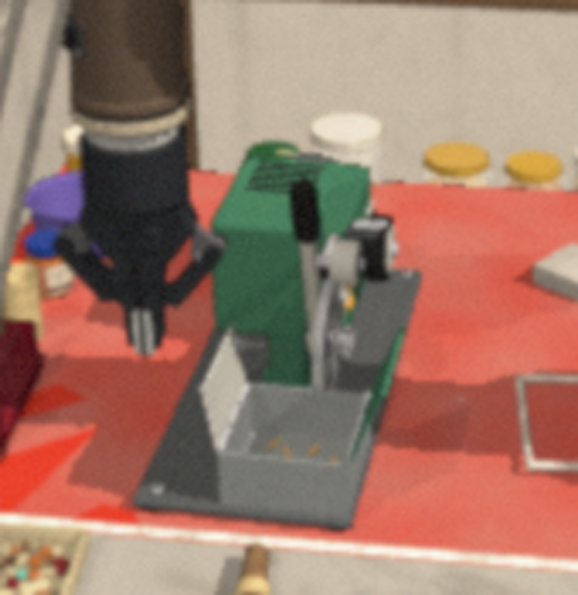

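The fist is behind the upright bare leaf, with its tips at about (143,350), and the path is clear. I'll lower it and sweep the leaf over.

play_rows:
  moves:
    - [[0, 0, 0.6, 0, 0, 0, 1], [0, 0, 0.6, 0, 0, 0, 1], [0, -0.5, 0, 0, 0, 0, 1], [0, -0.5, 0, 0, 0, 0, 1], [0, -0.5, 0, 0, 0, 0, 1], [0, -0.4, 0, 0, 0, 0, 1], [0, -0.3, 0, 0, 0, 0, 1], [0, -0.5, 0.2, 0, 0, 0, 1], [0, -0.23, 0.4, 0, 0, 0, 1], [0, -0.1, 0.2, 0, 0, 0, 1]]

```text
time: 5.15
position: [0.5684, 0.0684, 0.0795]
tool_rot: [-2.222, -2.221, 0.001]
wrist_force: [0.5, -0.4, 0.3]
finger_gap: 0.0003
grip_force: 0.2
```

play_rows:
  moves:
    - [[0, 0, 0.2, 0, 0, 0, 1], [0, 0, 0.1, 0, 0, 0, 1], [0, 0, 0.05, 0, 0, 0, 1], [0, 0, 0.05, 0, 0, 0, 1], [0, 0, 0, 0, 0, 0, 1], [0, 0, 0, 0, 0, 0, 1], [0, 0, 0, 0, 0, 0, 1], [0, 0, 0, 0, 0, 0, 1], [0, 0, 0, 0, 0, 0, 1], [0, 0, 0, 0, 0, 0, 1]]

```text
time: 6.4
position: [0.569, 0.0683, 0.0709]
tool_rot: [-2.221, -2.22, -0.002]
wrist_force: [-10.8, -0.4, 28.8]
finger_gap: -0.0001
grip_force: 15.1
```

play_rows:
  moves:
    - [[0, 0, -0.3, 0, 0, 0, 1], [0, 0, -0.9, 0, 0, 0, 1], [0, 0, -1, 0, 0, 0, 1], [0, -0.5, -1, 0, 0, 0, 1], [0, -1, 0, 0, 0, 0, 1], [0, -1, 0, 0, 0, 0, 1], [0, -1, 0, 0, 0, 0, 1], [0, -1, 0, 0, 0, 0, 1], [0, -0.4, 0.3, 0, 0, 0, 1], [0, 0, 0.8, 0, 0, 0, 1]]

```text
time: 7.65
position: [0.4226, 0.0689, 0.1315]
tool_rot: [2.221, 2.221, 0.005]
wrist_force: [0.0, 1.3, 0.0]
finger_gap: -0.0002
grip_force: 0.0
```

```bash
python3 - <<'E'
from h import *
f=arm.grab_frame('side');c=cv2.cvtColor(f,cv2.COLOR_RGB2BGR)
cv2.imwrite('pics/s2.png',cv2.resize(c[140:275,190:340],None,fx=5,fy=4.4,interpolation=cv2.INTER_CUBIC))
E
```

```text
(no output)
```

View pics/s2.png

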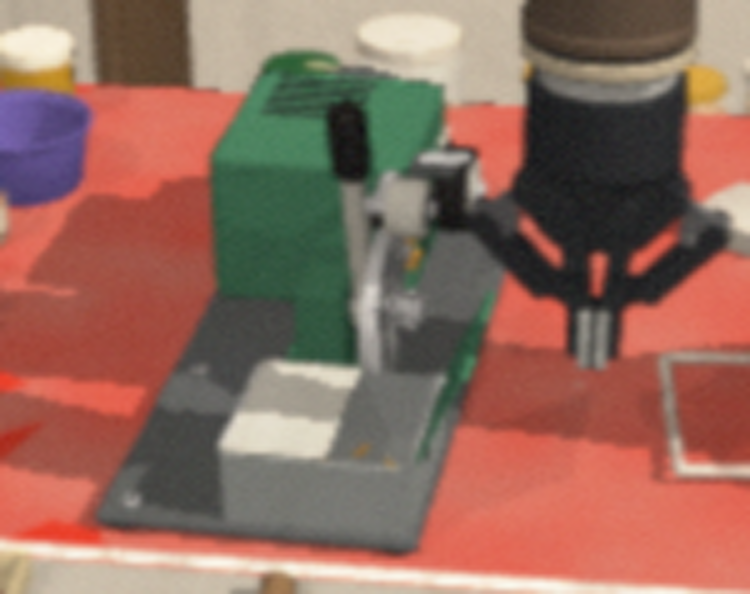

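The rear leaf lies flat, and the fist stands in front of the green leaf. Next I sweep the front leaf over.

play_rows:
  moves:
    - [[0, 0.3, 0.63, 0, 0, 0, 1], [0, 0.6, 0, 0, 0, 0, 1], [0, 0.6, 0, 0, 0, 0, 1], [0, 0.5, 0, 0, 0, 0, 1], [0, 0.5, 0, 0, 0, 0, 1], [0, 0.5, 0, 0, 0, 0, 1], [0, 0.57, 0.27, 0, 0, 0, 1], [0, 0.27, 0.45, 0, 0, 0, 1], [0, 0.07, 0.33, 0, 0, 0, 1], [0, 0, 0.1, 0, 0, 0, 1]]

```text
time: 8.95
position: [0.5385, 0.0681, 0.0769]
tool_rot: [-2.222, -2.22, 0.002]
wrist_force: [0.5, -0.2, 0.9]
finger_gap: 0.0003
grip_force: 0.2
```

play_rows:
  moves:
    - [[0, 0, 0.1, 0, 0, 0, 1], [0, 0, 0.1, 0, 0, 0, 1], [0, 0, 0.05, 0, 0, 0, 1], [0, 0, 0, 0, 0, 0, 1], [0, 0, 0, 0, 0, 0, 1], [0, 0, 0, 0, 0, 0, 1], [0, 0, 0, 0, 0, 0, 1], [0, 0, 0, 0, 0, 0, 1], [0, 0, 0, 0, 0, 0, 1], [0, 0, 0, 0, 0, 0, 1]]

```text
time: 10.2
position: [0.5389, 0.0681, 0.0743]
tool_rot: [-2.222, -2.219, -0.004]
wrist_force: [-13.9, -1.9, 45.0]
finger_gap: 0.0003
grip_force: 21.9
```

play_rows:
  moves:
    - [[0, 0, -0.4, 0, 0, 0, 1], [0, 0, -0.8, 0, 0, 0, 1], [0, 0.1, -1, 0, 0, 0, 1], [0, 0.2, -1, 0, 0, 0, 0.86], [0, 0.3, -1, 0, 0, 0, 0.86], [-0.5, 0, 0, 0, 0, 0, 0.86], [-0.6, 0, 0, 0, 0, 0, 0.86], [-0.5, 0, 0, 0, 0, 0, 0.86], [0, 0, 0, 0, 0, 0, 0.86], [0, 0, 0, 0, 0, 0, 0.86]]

```text
time: 11.45
position: [0.5569, 0.0205, 0.1959]
tool_rot: [-2.222, -2.22, 0.001]
wrist_force: [-0.8, 1.0, -0.6]
finger_gap: 0.012
grip_force: 0.0
```

```bash
python3 - <<'E'
from h import *
f=arm.grab_frame('side');c=cv2.cvtColor(f,cv2.COLOR_RGB2BGR)
cv2.imwrite('pics/s3.png',cv2.resize(c[120:275,190:340],None,fx=4.6,fy=3.8,interpolation=cv2.INTER_CUBIC))
E
```

```text
(no output)
```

View pics/s3.png

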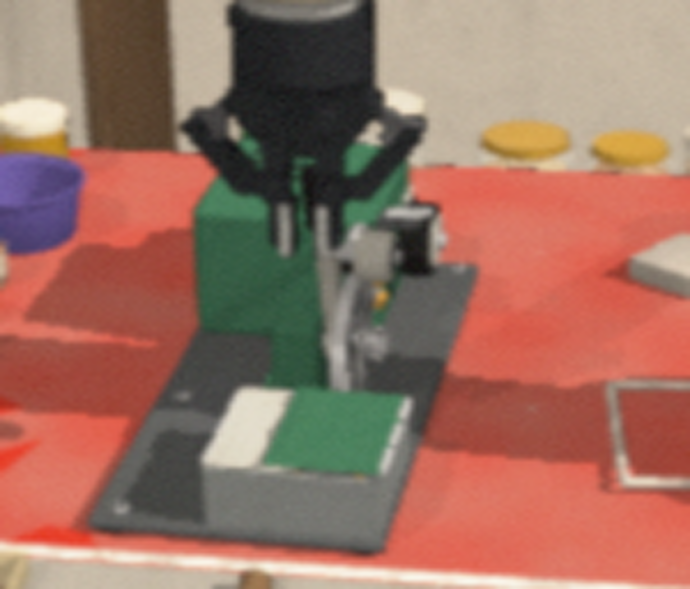

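The box is shut with green lapping over bare metal, and the fingers are in line with the grip. Now I push.

play_rows:
  moves:
    - [[-0.35, 0, 0, 0, 0, 0, 0.86], [-0.35, 0, 0, 0, 0, 0, 0.86], [-0.35, 0, 0, 0, 0, 0, 0.86], [-0.35, 0, 0, 0, 0, 0, 0.86], [-0.35, 0, 0, 0, 0, 0, 0.86], [-0.35, 0, 0, 0, 0, 0, 0.86], [-0.35, 0, 0, 0, 0, 0, 0.86], [-0.2, 0, 0, 0, 0, 0, 0.86], [0, 0, 0, 0, 0, 0, 0.86], [0, 0, 0, 0, 0, 0, 0.86]]

```text
time: 12.75
position: [0.556, -0.0574, 0.1965]
tool_rot: [-2.218, -2.219, -0.001]
wrist_force: [-5.2, 7.6, 5.5]
finger_gap: 0.0121
grip_force: 4.8
```

play_rows:
  moves:
    - [[-0.2, 0, 0, 0, 0, 0, 0.86], [-0.2, 0, 0, 0, 0, 0, 0.86], [-0.2, 0, 0, 0, 0, 0, 0.86], [-0.2, 0, 0, 0, 0, 0, 0.86], [-0.1, 0, 0, 0, 0, 0, 0.86], [0, 0, 0, 0, 0, 0, 0.86], [0, 0, 0, 0, 0, 0, 0.86], [0, 0, 0, 0, 0, 0, 0.86], [0, 0, 0, 0, 0, 0, 0.86], [0, 0, 0, 0, 0, 0, 0.86]]

```text
time: 14.0
position: [0.5556, -0.0833, 0.1953]
tool_rot: [-2.216, -2.219, -0.0]
wrist_force: [-2.8, 9.3, -2.4]
finger_gap: 0.0123
grip_force: 4.5
```

```bash
python3 - <<'E'
from h import *
f=arm.grab_frame('side');c=cv2.cvtColor(f,cv2.COLOR_RGB2BGR)
g=cv2.cvtColor(arm.grab_frame('wrist'),cv2.COLOR_RGB2BGR)
a=cv2.resize(c[130:250,210:310],(400,480),interpolation=cv2.INTER_CUBIC)
cv2.imwrite('pics/s4.png',np.hstack([a,cv2.resize(g,(400,300))[:, :] if 0 else cv2.copyMakeBorder(cv2.resize(g,(400,300)),0,180,0,0,0)]))
E
```

```text
(no output)
```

View pics/s4.png

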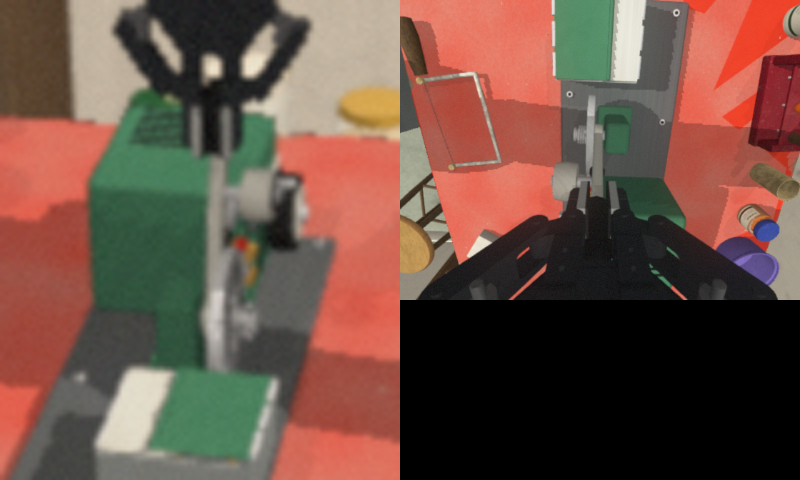

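The grip is centred between the finger pads in the wrist view at (597,215), the arm leans towards the motor, and the box is still shut. I'll press on to the stop.

play_rows:
  moves:
    - [[-0.1, 0, 0, 0, 0, 0, 0.86], [-0.1, 0, 0, 0, 0, 0, 0.86], [-0.1, 0, 0, 0, 0, 0, 0.86], [0, 0, 0, 0, 0, 0, 0.86], [0, 0, 0, 0, 0, 0, 0.86], [0, 0, 0, 0, 0, 0, 0.86], [0, 0, 0, 0, 0, 0, 0.86], [0, 0, 0, 0, 0, 0, 0.86], [0, 0, 0, 0, 0, 0, 0.86], [0, 0, 0, 0, 0, 0, 0.86]]

```text
time: 15.35
position: [0.5552, -0.0915, 0.1947]
tool_rot: [-2.214, -2.218, 0.0]
wrist_force: [-1.8, 11.7, -6.5]
finger_gap: 0.0118
grip_force: 5.9
```

play_rows:
  moves:
    - [[-0.1, 0, 0, 0, 0, 0, 0.86], [-0.1, 0, 0, 0, 0, 0, 0.86], [0, 0, 0, 0, 0, 0, 0.86], [0, 0, 0, 0, 0, 0, 0.86], [0, 0, 0, 0, 0, 0, 0.86], [0, 0, 0, 0, 0, 0, 0.86], [0, 0, 0, 0, 0, 0, 0.86], [0, 0, 0, 0, 0, 0, 0.86], [0, 0, 0, 0, 0, 0, 0.86], [0, 0, 0, 0, 0, 0, 0.86]]

```text
time: 16.6
position: [0.5552, -0.0928, 0.1944]
tool_rot: [-2.207, -2.218, -0.005]
wrist_force: [-3.9, 22.2, -3.6]
finger_gap: 0.0121
grip_force: 11.1
```

The last 6 mm of command gave only 1.3 mm of travel while the push rose from 12 N to 22 N. The fingers also stand where the stop was predicted, so the arm is against it.

```bash
python3 -c "
from workcell import arm
print(arm.hand_in())"
```

```text
the job is handed in; nothing more can be done
None
```

I shut the rear leaf, then the green front leaf over it, and handed the job in with the tension arm held against its stop at about 22 N. The things lying round the linisher were not touched. I have not seen a verdict.

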